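Make up two colour kits

TASK

Make up the two kits for the next glass jobs: stand the blue frit jar in the well of the green tray and lay the white cane on that tray's cane rest, between its pins; stand the amber frit jar in the well of the yellow tray and lay the blue cane on its rest. Keep the jars upright, let the canes lie about centred on both felt ledges, and leave the purple frit jar, the red cane and the brass mould where they are.

Things in the scene. Friction and masses are not known exactly. Their poses are not given: they have to be found in the camera images.
- green_tray: Green-topped tray 156x130, fixed. Origin: underside centre; z up. Jar well 76 across at x=27, y=0: floor z=6, deck round it z=13. Cane rest: cane lies along y, middle at x=-50, y=0, on felt ledges at y=-40 and 40 (12 thick, felt top z=24, so cane centre z=28), between steel pins at x=-34 and -66 (8 thick, tops z=38; 8 play each side). 68 free between ledges for fingers, down to deck. Edges 16 high. All mm.
- yellow_tray: Yellow-topped tray 156x130, fixed. Origin: underside centre; z up. Jar well 76 across at x=27, y=0: floor z=6, deck round it z=13. Cane rest: cane lies along y, middle at x=-50, y=0, on felt ledges at y=-40 and 40 (12 thick, felt top z=24, so cane centre z=28), between steel pins at x=-34 and -66 (8 thick, tops z=38; 8 play each side). 68 free between ledges for fingers, down to deck. Edges 16 high. All mm.
- blue_jar_mid (a point): Glass jar of blue frit with a black screw lid (fixed shut), 60 mm across and 78 mm high, standing upright. The point is on its axis, half-way up; z up.
- amber_jar_mid (a point): Glass jar of amber (yellowish) frit with a cream screw lid (fixed shut), 53 mm across and 63 mm high, standing upright. The point is on its axis, half-way up; z up.
- purple_jar_mid (a point): Glass jar of purple frit with a cream screw lid (fixed shut), 60 mm across and 55 mm high, standing upright. The point is on its axis, half-way up; z up. Belongs to no kit: stays where it is.
- white_cane_mid (a point): Straight white glass cane, 130 mm long and 8 mm thick, lying flat on the table. The point is its centre, 4 mm above the table as it lies; y along its length.
- blue_cane_mid (a point): Straight blue glass cane, 150 mm long and 8 mm thick, lying flat on the table. The point is its centre, 4 mm above the table as it lies; y along its length.
- red_cane_mid (a point): Straight red glass cane, 110 mm long and 8 mm thick, lying flat on the table. The point is its centre, 4 mm above the table as it lies; y along its length. Belongs to no kit: stays where it is.
- mould_mid (a point): Open brass-coloured optic mould, like a small ribbed flower pot, 65 mm across and 72 mm high, standing to the left of the trays. The point is on its axis, half-way up. A bystander: stays where it is.

How it is judged (in metres and radians):
At the end, for the whole second after the job is handed in: Each jar down in its well (13 mm in x and y, 4 mm in height), upright to 0.1 rad; each cane down on both ledges between the pins (11 mm across, 16 mm along, 4 mm in height, 0.22 rad); all in the right tray; purple jar, red cane and mould within 25 mm of their start (x of blue_jar_mid in the frame of green_tray between 0.014 and 0.04 m and y of blue_jar_mid in the frame of green_tray between -0.013 and 0.013 m and z of blue_jar_mid in the frame of green_tray between 0.041 and 0.049 m and angle between each of blue_jar_mid, amber_jar_mid's own z axis and vertical below 0.1 rad and x of white_cane_mid in the frame of green_tray between -0.061 and -0.039 m and y of white_cane_mid in the frame of green_tray between -0.016 and 0.016 m and z of white_cane_mid in the frame of green_tray between 0.024 and 0.032 m and angle between the y axis of white_cane_mid and the y axis of green_tray, either way round below 0.22 rad and x of amber_jar_mid in the frame of yellow_tray between 0.014 and 0.04 m and y of amber_jar_mid in the frame of yellow_tray between -0.013 and 0.013 m and z of amber_jar_mid in the frame of yellow_tray between 0.0335 and 0.0415 m and x of blue_cane_mid in the frame of yellow_tray between -0.061 and -0.039 m and y of blue_cane_mid in the frame of yellow_tray between -0.016 and 0.016 m and z of blue_cane_mid in the frame of yellow_tray between 0.024 and 0.032 m and angle between the y axis of blue_cane_mid and the y axis of yellow_tray, either way round below 0.22 rad and distance of each of purple_jar_mid, red_cane_mid, mould_mid from where it was at the start of the episode below 0.025 m); the robot touches nothing.
It fails at once if a jar or the mould is tipped over (angle between any of blue_jar_mid, amber_jar_mid, purple_jar_mid, mould_mid's own z axis and vertical above 0.6 rad).
It fails at once if the purple jar, the red cane or the mould is moved more than 25 mm (distance of any of purple_jar_mid, red_cane_mid, mould_mid from where it was at the start of the episode above 0.025 m).
It also fails if it takes over 99 s, if anything falls off the work surface, if the arm or the gripper's body presses on something with over 40 N, if the wrist force passes 120 N, or if a joint passes its speed limit or range.

ROBOT

A 6-joint arm with a two-finger parallel gripper is mounted at the origin on a cart in front of the work surface, level with it; the furniture and walls round the work are solid. World frame = base frame: x ahead of the robot, y to its left, z up, the work surface at z = 0. Lengths are in m, angles in degrees, forces in N, time in s.
With the tool pointing down it reaches from about 0.4 to 0.825 m from the base axis. Payload 7 kg.
Tool frame: the origin (TCP) lies on the centre line of the jaws, within the pads' length; the fingertips stand 11 mm ahead of it and the grasp point (between the pads) lies 8 mm behind it; z points along the fingers, y is the line along which they close (so a half turn about z gives the same grasp; the last joint's range is limited). The gripper opens to 88 mm and grips with 3 to 60 N. Pads are 19 mm wide; open, the fingers measure 130 mm over their backs; the gripper's body (78 mm by 193 mm) begins 47 mm behind the grasp point.
Start: joints at [-48.696, 20.546, 0.682, 0, -70.136, -16.507], TCP at [0.283, -0.613, 0.238] pointing down, gripper open.
Joint ranges: [-176.03, 176.03], [-82.01, 121.73], [-58.28, 71.71], [-173.87, 95.51], [-174.79, -0.11], [-173.66, 173.66]. Speed limits (degrees/s): [136.94, 136.94, 172.46, 180, 180, 180].

INTERFACE

Orientations are given as [roll, pitch, yaw] about the fixed x, y, z axes, in that order (R = Rz(yaw) Ry(pitch) Rx(roll)).
In Python, from plant import r, capture, camera_model, job gives the robot as it stands.
- The arm moves only by the tool drive_tool, never from a script. Its argument "increments" is a list that holds one entry, the list of rows, each a list of 5 numbers: the gripper's target within -1 to 1 (fully open at 1, half-way at 0, shut at -1), then the shift along the tool's x, y, z scaled (see below), then the turn about the tool's z scaled (see below). In form: [[[gripper, tx, ty, tz, roll], ...]]. A call has 1 to 5 rows; each row is the pose to reach, as a shift and turn from the pose commanded when the call began, along the tool's axes at that moment, turning the shorter way round; what a row does not reach only later rows make up. The controller multiplies each number of a shift by 120 mm and each number of a turn by 360 degrees. A row lasts 1/8 s, in which the tool goes at most 62.5 mm and 10.7 degrees, less where a joint would pass 70% of its speed; a pose out of reach is approached as far as the arm can. A call with a number of a shift or a turn outside -1 to 1 is refused whole. A call with a gripper value outside its range is refused whole. The fingers move at their own pace and stop on an object; "squeeze" is the grip in N (left out, the last holds). Time passes only in rows, so rows that repeat a pose let the fingers close. It gives the time, the measured TCP pose, the force, the opening and the grip force at its end, in the units of the state.
- r.get_state(): the state, without advancing time (a new reading comes with each control period).
- capture(name): name is "scene" or "top"; returns the picture (420x560x3 uint8, red, green, blue); there is no depth.
- camera_model(name): a dict with "camera_matrix" (3x3 intrinsics, pixels), "k1" (the pictures are not rectified: a ray, as slopes to the right and down, at radius r is drawn at 1 + k1 r^2 times it, then the intrinsics apply), "rvec" (rotation vector, rad) and "tvec" (3), from world to camera coordinates, as OpenCV has them. Camera axes: x right, y down, z forward; pixel columns grow to the right and rows downward; lengths in m; the calibration is good to about 2 mm. A picture is of the moment at which its call begins. camera_model takes no time and is no camera call.
- job.close_job(): hands the job in; it is judged then, once.
The state is a dict: "time_s": time; "joints": joint angles; "qd": joint speeds; "joint_torque": joint torques, N m; "tcp_pos": TCP position; "eef_rot": TCP orientation; "contact_force": force on the tool from outside, world axes, zero at the start; "moment": the same for the moment, N m; "gripper_width": finger opening in m; "gripper_force": force on a finger pad.
Only numpy, scipy, OpenCV 4.12 (cv2) and the standard library are available. Lean on these libraries where they do the work, as an engineer would, in place of code of your own. Each camera call takes 0.05 s, during which the arm holds its last target. There are 200 camera calls.

## Working session

There is one attempt and no reset: what is moved stays moved. The work goes in short steps, Python scripts to look and compute and a tool call to move; the robot and the scene stay as the last step left them, time stands still between calls to the robot, and variables do not carry over. Pictures are saved under pics/ and viewed, at most 14 in all, crops included, and the job is handed in when it is done.

Besides the shell and the picture viewer there is one more tool, called after "Emit:" by a JSON object that holds its "op" and its "data". drive_tool: Moves the arm, as the interface text tells. Its arguments: {"type":"object","properties":{"increments":{"type":"array"},"squeeze":{"type":"number"}},"required":["increments"]}

```bash
mkdir -p pics; ls; python3 - <<'E'
from plant import r,capture,camera_model
import cv2
for n in("top","scene"):
    cv2.imwrite(f"pics/{n}0.png",capture(n)[:,:,::-1]); print(camera_model(n))
print(r.get_state())
E
```

```text
pics
{'camera_matrix': array([[540.77499058,   0.        , 284.63843934],
       [  0.        , 540.77499058, 216.80398539],
       [  0.        ,   0.        ,   1.        ]]), 'k1': -0.19085714465174333, 'rvec': array([ 2.00123374, -2.20680893,  0.25091991]), 'tvec': array([0.32562727, 0.51685521, 1.16647946])}
{'camera_matrix': array([[509.21491812,   0.        , 279.43678944],
       [  0.        , 509.21491812, 202.76783707],
       [  0.        ,   0.        ,   1.        ]]), 'k1': -0.001199960127344747, 'rvec': array([ 1.02996711, -2.35121124,  1.09309089]), 'tvec': array([0.56459534, 0.18472566, 0.89798902])}
{'time_s': 0.1, 'joints': array([-4.86954488e+01,  2.05888917e+01,  6.38542782e-01, -1.82424558e-02,
       -7.01366718e+01, -1.65080052e+01]), 'qd': array([-0.09859088, -0.15838347,  0.11427043,  0.08882553,  0.05229895,
        0.0530976 ]), 'joint_torque': array([-9.87998174e-04, -5.84163094e+01,  2.93752384e+01,  7.01548755e+00,
        1.01807347e-02, -2.02551371e-05]), 'tcp_pos': array([ 0.28290091, -0.61238029,  0.23669352]), 'eef_rot': array([ 1.79911693e+02, -8.28626455e-03, -1.55209659e+02]), 'contact_force': array([ 0.60767392, -0.02082538, -0.0181985 ]), 'moment': array([0.02772774, 0.00927127, 0.02595776]), 'gripper_force': 0.0, 'gripper_width': 0.08824885967583215}
```

View pics/top0.png

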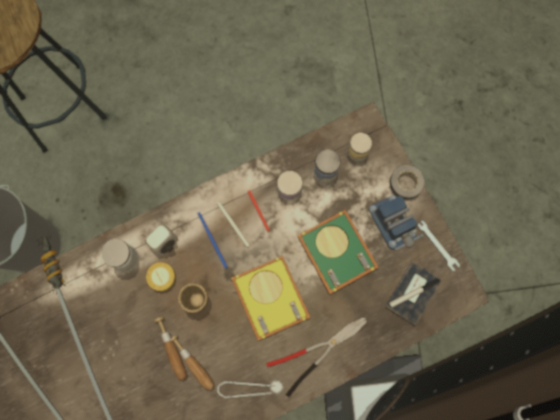

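View pics/scene0.png

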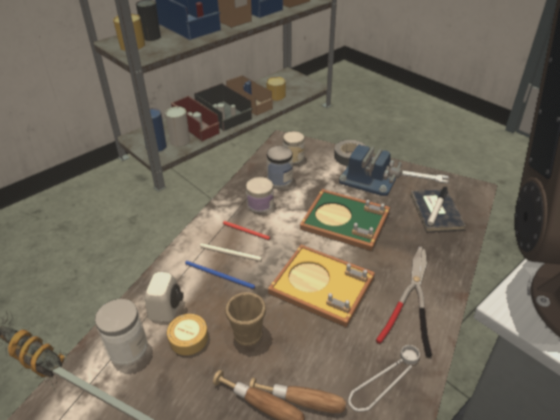

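The top view shows the jars purple (290,184), blue (328,165) and amber (360,147). The canes are red (258,210), white (233,224) and blue (213,243). The green tray is near (338,251), the yellow near (271,298) and the mould near (193,298). Next I'll enlarge it for precise pixels.

```bash
python3 - <<'E'
import cv2
for n,(x,y) in dict(a=(185,130),b=(185,190)).items():
    im=cv2.imread("pics/top0.png")[y:y+150,x:x+200]
    im=cv2.resize(im,None,fx=4,fy=4,interpolation=cv2.INTER_CUBIC)
    im=cv2.convertScaleAbs(im,alpha=1.4)
    for k in range(0,200,20): cv2.putText(im,str(x+k),(4*k,10),0,.35,(255,255,255));cv2.line(im,(4*k,12),(4*k,18),(255,255,255))
    for k in range(0,150,10): cv2.putText(im,str(y+k),(0,4*k+4),0,.35,(255,255,255))
    cv2.imwrite(f"pics/c{n}.png",im)
E
```

```text
(no output)
```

View pics/ca.png

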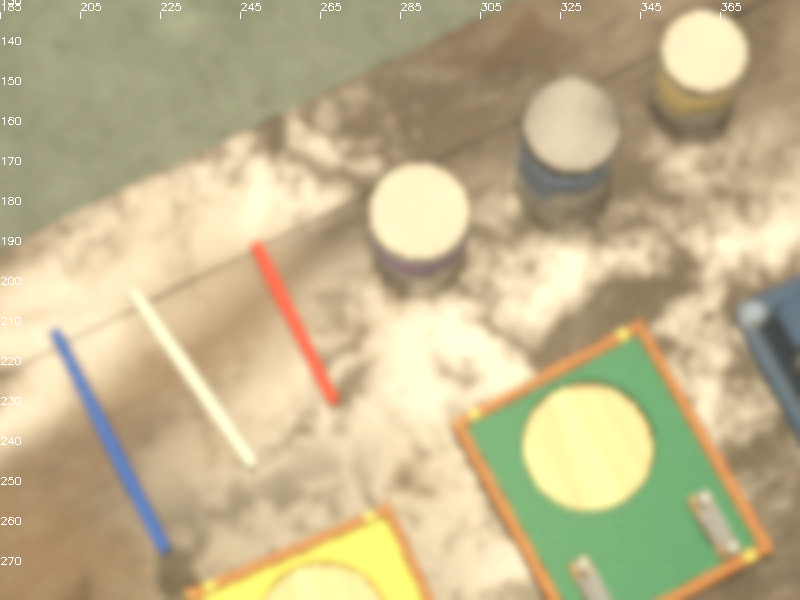

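View pics/cb.png

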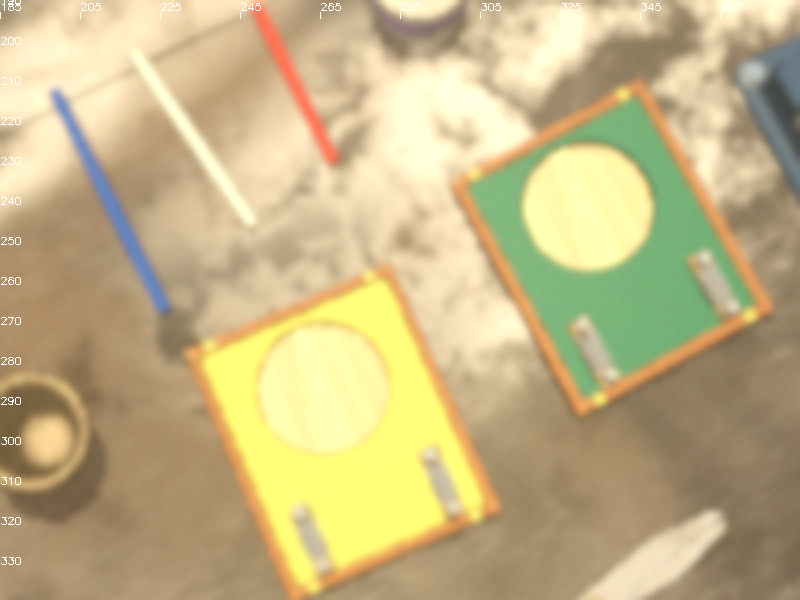

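The crops give clear cane ends, lid centres, tray corners and wells; now I'll compute world positions from them.

```bash
cat > h.py <<'E'
import numpy as np,cv2
from plant import camera_model
from scipy.optimize import least_squares
def ray(n,p):
    m=camera_model(n);K=m["camera_matrix"]
    q=cv2.undistortPoints(np.float64([[p]]),K,np.array([m["k1"],0,0,0.]))[0,0]
    # refine: model is same as OpenCV's forward k1
    R=cv2.Rodrigues(m["rvec"])[0];return -R.T@m["tvec"],R.T@np.array([*q,1])
def at(n,p,z):
    c,d=ray(n,p);return (c+d*(z-c[2])/d[2])[:2]
def proj(n,P):
    m=camera_model(n);return cv2.projectPoints(np.float64(P).reshape(-1,3),m["rvec"],m["tvec"],m["camera_matrix"],np.array([m["k1"],0,0,0.]))[0][:,0]
E
python3 - <<'E'
from h import *
A=lambda u,v:(185+u/4,130+v/4); B=lambda u,v:(185+u/4,190+v/4)
np.set_printoptions(precision=4,suppress=True)
for n,a,b in(("blue",(56,333),(165,551)),("white",(134,292),(250,462)),("red",(258,245),(333,400))):
    p,q=(at("top",A(*x),.004) for x in(a,b));d=q-p
    print(n,(p+q)/2,np.linalg.norm(d),np.degrees(np.arctan2(d[1],d[0])))
for n,c,z in(("purple",(419,212),.055),("blue",(572,124),.078),("amber",(704,50),.063)): 
    p=at("top",A(*c),z);print(n,p,np.hypot(*p)); print(proj("scene",[*p,z]))
for n,cs,w in(("green",[(457,184),(643,82),(773,308),(583,416)],(588,207)),("yellow",[(187,352),(390,267),(499,508),(297,600)],(323,387))):
    C=np.array([at("top",B(*c),.016) for c in cs]);W=at("top",B(*w),.013)
    T=np.array([(78,65),(78,-65),(-78,-65),(-78,65),(27,0)])/1e3
    D=np.vstack([C,W])
    f=lambda x:(x[:2]+T@np.array([[np.cos(x[2]),-np.sin(x[2])],[np.sin(x[2]),np.cos(x[2])]]).T-D).ravel()
    best=min((least_squares(f,[*D.mean(0),a]) for a in np.arange(0,6.3,.8)),key=lambda s:s.cost)
    x=best.x;M=np.array([[np.cos(x[2]),-np.sin(x[2])],[np.sin(x[2]),np.cos(x[2])]])
    print(n,x[:2],np.degrees(x[2]),"res",f(x)*1e3,"well",x[:2]+M@[.027,0],"rest",x[:2]+M@[-.05,0],np.hypot(*(x[:2]+M@[-.05,0])))
E
```

```text
blue [0.519  0.4473] 0.14722099830292598 -157.9586329624585
white [0.5531 0.3962] 0.1250599696855168 -150.96587494195373
red [0.5801 0.3321] 0.1052443382904082 -159.88181195011165
purple [0.6255 0.2541] 0.6751575018350958
[[258.1909 184.5114]]
blue [0.6626 0.1625] 0.6822526129030458
[[278.0624 151.8759]]
amber [0.706  0.0777] 0.7102629625916381
[[292.0924 135.9676]]
green [0.4615 0.1567] 382.9130801229182 res [ 1.0455  3.5803  1.5508 -0.5872 -1.2177 -2.2622 -1.2805  0.6311 -0.0982
 -1.362 ] well [0.4863 0.1672] rest [0.4154 0.1372] 0.4374983501360906
yellow [0.3709 0.3228] 18.500244609212324 res [ 0.0204  1.4982  3.3147 -0.9679 -0.9363 -2.3974 -1.8024  2.2902 -0.5963
 -0.4232] well [0.3965 0.3314] rest [0.3235 0.3069] 0.4459329433294049
```

Emit:
{"op": "drive_tool", "data": {"increments": [[[-0.3, -0.25, 0.3, 0, 0], [-0.3, -0.5, 0.6, 0, 0], [-0.3, -0.8, 0.96, 0, 0], [-0.3, -0.8, 0.96, 0, 0]]], "squeeze": 15}}

```text
time_s: 0.6
tcp_pos: [0.3225, -0.4651, 0.238]
eef_rot: [-180.0, 0.0, -155.0]
contact_force: [0.7, -0.4, -0.1]
gripper_width: 0.0534
gripper_force: 0.0
```

Emit:
{"op": "drive_tool", "data": {"increments": [[[-0.3, -0.4, 0.48, 0, 0], [-0.3, -0.8, 0.96, 0, 0], [-0.3, -0.8, 0.96, 0, 0]]]}}

```text
time_s: 0.98
tcp_pos: [0.361, -0.3212, 0.2377]
eef_rot: [180.0, 0.0, -155.1]
contact_force: [0.4, -0.7, -0.2]
gripper_width: 0.0315
gripper_force: 0.0
```

Emit:
{"op": "drive_tool", "data": {"increments": [[[-0.3, -0.4, 0.48, 0, 0], [-0.3, -0.8, 0.96, 0, 0], [-0.3, -0.8, 0.96, 0, 0]]]}}

```text
time_s: 1.35
tcp_pos: [0.4001, -0.1762, 0.2377]
eef_rot: [-180.0, 0.0, -155.1]
contact_force: [0.4, -0.2, -0.2]
gripper_width: 0.0305
gripper_force: 0.0
```

Emit:
{"op": "drive_tool", "data": {"increments": [[[-0.3, -0.4, 0.48, 0, 0], [-0.3, -0.8, 0.96, 0, 0], [-0.3, -0.8, 0.96, 0, 0]]]}}

```text
time_s: 1.72
tcp_pos: [0.4392, -0.0311, 0.2376]
eef_rot: [-180.0, 0.0, -155.1]
contact_force: [-0.4, -0.8, 0.1]
gripper_width: 0.0304
gripper_force: 0.0
```

Emit:
{"op": "drive_tool", "data": {"increments": [[[-0.3, -0.4, 0.48, 0, 0], [-0.3, -0.8, 0.96, 0, 0], [-0.3, -0.8, 0.96, 0, 0]]]}}

```text
time_s: 2.1
tcp_pos: [0.4781, 0.1139, 0.2372]
eef_rot: [-180.0, -0.0, -155.1]
contact_force: [-0.4, -0.9, -0.8]
gripper_width: 0.0306
gripper_force: 0.0
```

Emit:
{"op": "drive_tool", "data": {"increments": [[[-0.3, -0.4, 0.48, 0, 0], [-0.3, -0.8, 0.96, 0, 0], [-0.3, -0.8, 0.96, 0, 0], [-0.3, -0.8, 0.96, 0, 0]]]}}

```text
time_s: 2.6
tcp_pos: [0.5164, 0.2571, 0.2365]
eef_rot: [-180.0, -0.1, -155.1]
contact_force: [-0.3, -0.5, 0.1]
gripper_width: 0.0306
gripper_force: 0.0
```

```bash
cat >> h.py <<'E'
def go(x,y,z,yaw):
    from plant import r
    s=r.get_state();p=s["tcp_pos"];w=np.radians(s["eef_rot"][2])
    d=np.array([x,y,z])-p
    t=np.array([d[0]*np.cos(w)+d[1]*np.sin(w),d[0]*np.sin(w)-d[1]*np.cos(w),-d[2]])/.12
    a=(s["eef_rot"][2]-yaw+180)%360-180
    print("p",p.round(4),"yaw",s["eef_rot"][2].round(1),"w",round(s["gripper_width"],4),"-> t",t.round(3),"roll",round(a/360,4))
E
python3 -c "
from h import *
go(.553,.396,.10,-151)"
```

```text
p [0.5164 0.2571 0.2365] yaw -155.1 w 0.0306 -> t [-0.764  0.922  1.137] roll -0.0115
```

Emit:
{"op": "drive_tool", "data": {"increments": [[[-0.3, -0.38, 0.46, 0.3, -0.006], [-0.3, -0.764, 0.922, 0.6, -0.0115], [-0.3, -0.764, 0.922, 1.0, -0.0115], [-0.3, -0.764, 0.922, 1.0, -0.0115], [-0.3, -0.764, 0.922, 1.0, -0.0115]]]}}

```text
time_s: 3.22
tcp_pos: [0.5532, 0.3938, 0.1176]
eef_rot: [-179.9, -0.1, -151.1]
contact_force: [0.0, 0.3, -0.0]
gripper_width: 0.0304
gripper_force: 0.0
```

```bash
python3 -c "
from h import *
from plant import capture
go(.553,.396,.013,-151)
ims=[]
for n,(c,q) in dict(top=((233,224),(150,110)),scene=((230,250),(180,135))).items():
    im=capture(n)[:,:,::-1];x0=c[0]-q[0]//2;y0=max(0,c[1]-q[1]//2);im=np.ascontiguousarray(im[y0:y0+q[1],x0:x0+q[0]]);ims.append(cv2.resize(im,(400,300),interpolation=3))
cv2.imwrite('pics/w1.png',np.hstack(ims))"
```

```text
p [0.5532 0.3938 0.1176] yaw -151.1 w 0.0304 -> t [-0.007  0.017  0.872] roll -0.0003
```

View pics/w1.png

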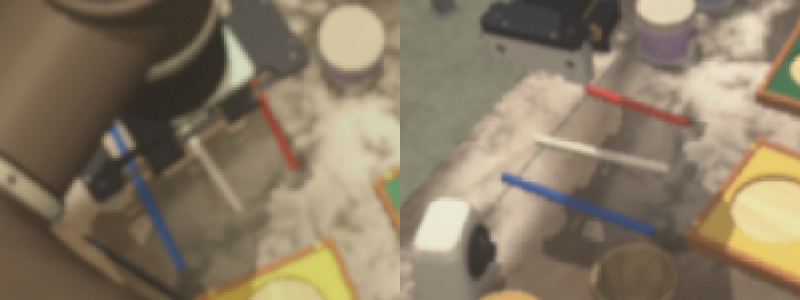

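The left half (top view) shows the gripper over the white cane, with the cane's visible end between the fingers, so I'll descend and grip.

Emit:
{"op": "drive_tool", "data": {"increments": [[[-0.3, -0.007, 0.017, 0.4, 0], [-0.3, -0.007, 0.017, 0.75, 0], [-0.3, -0.007, 0.017, 0.87, 0], [-0.3, -0.007, 0.017, 0.87, 0], [-0.7, -0.007, 0.017, 0.87, 0]]]}}

```text
time_s: 3.95
tcp_pos: [0.5538, 0.3983, 0.0157]
eef_rot: [179.9, 0.2, -151.1]
contact_force: [-0.1, -0.2, -0.2]
gripper_width: 0.0253
gripper_force: 0.0
```

Emit:
{"op": "drive_tool", "data": {"increments": [[[-1, 0, 0, 0, 0], [-1, 0, 0, 0, 0], [-1, 0, 0, 0, 0], [-1, 0, 0, 0, 0]]]}}

```text
time_s: 4.45
tcp_pos: [0.553, 0.3978, 0.0143]
eef_rot: [180.0, 0.1, -151.0]
contact_force: [-1.1, -1.1, 6.0]
gripper_width: 0.0067
gripper_force: 15.0
```

Emit:
{"op": "drive_tool", "data": {"increments": [[[-1, 0, 0, -0.2, 0], [-1, 0, 0, -0.5, 0], [-1, 0, 0, -0.8, 0], [-1, 0, 0, -0.8, 0]]]}}

```text
time_s: 4.95
tcp_pos: [0.554, 0.3988, 0.1129]
eef_rot: [179.9, 0.3, -151.0]
contact_force: [0.0, 0.4, -1.8]
gripper_width: 0.0069
gripper_force: 15.0
```

```bash
python3 -c "
from h import *
from plant import capture
go(.4154,.1372,.11,-67.1)
c=(230,250);q=(180,135)
im=capture('scene')[:,:,::-1];x0=c[0]-q[0]//2;y0=c[1]-q[1]//2
cv2.imwrite('pics/w2.png',cv2.resize(np.ascontiguousarray(im[y0:y0+q[1],x0:x0+q[0]]),(560,420),interpolation=3))"
```

```text
p [0.554  0.3988 0.1129] yaw -151.0 w 0.0069 -> t [ 2.067 -1.348  0.024] roll -0.2331
```

View pics/w2.png

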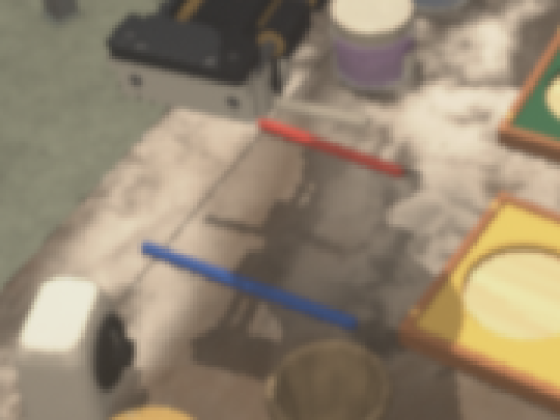

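The scene view shows the white cane lifted in the fingers at (330,110), with its shadow on the table. Next, carry it to the green tray.

Emit:
{"op": "drive_tool", "data": {"increments": [[[-1, 0.15, -0.1, 0, -0.015], [-1, 0.4, -0.25, 0, -0.04], [-1, 0.7, -0.45, 0, -0.07], [-1, 1.0, -0.65, 0, -0.095], [-1, 1.0, -0.65, 0, -0.117]]]}}

```text
time_s: 5.62
tcp_pos: [0.4831, 0.2679, 0.1082]
eef_rot: [179.9, -0.1, -108.8]
contact_force: [0.6, 0.8, -0.3]
gripper_width: 0.0071
gripper_force: 15.0
```

```bash
python3 -c "
from h import *
go(.4154,.1372,.08,-67.1)"
```

```text
p [0.4831 0.2679 0.1082] yaw -108.8 w 0.0071 -> t [1.213 0.184 0.235] roll -0.1157
```

Emit:
{"op": "drive_tool", "data": {"increments": [[[-1, 0.15, 0.02, 0, -0.015], [-1, 0.4, 0.06, 0, -0.04], [-1, 0.7, 0.1, 0, -0.07], [-1, 1.0, 0.184, 0, -0.095], [-1, 1.0, 0.184, 0, -0.116]]]}}

```text
time_s: 6.25
tcp_pos: [0.4231, 0.1621, 0.1082]
eef_rot: [179.8, -0.0, -67.0]
contact_force: [0.1, 1.0, 0.5]
gripper_width: 0.007
gripper_force: 15.0
```

```bash
python3 -c "
from h import *
go(.4154,.1372,.075,-67.1)"
```

```text
p [0.4231 0.1621 0.1082] yaw -67.0 w 0.007 -> t [0.166 0.14  0.277] roll 0.0003
```

Emit:
{"op": "drive_tool", "data": {"increments": [[[-1, 0.1, 0.08, 0.1, 0], [-1, 0.166, 0.14, 0.277, 0], [-1, 0.166, 0.14, 0.277, 0], [-1, 0.166, 0.14, 0.277, 0]]]}}

```text
time_s: 6.75
tcp_pos: [0.418, 0.1399, 0.0759]
eef_rot: [180.0, -0.0, -67.3]
contact_force: [0.3, 0.2, -0.1]
gripper_width: 0.0071
gripper_force: 15.0
```

```bash
python3 -c "
from h import *
from plant import capture
go(.4154,.1372,.039,-67.1)
ims=[]
for n,(c,q) in dict(top=((340,255),(120,120)),scene=((345,210),(120,120))).items():
    im=capture(n)[:,:,::-1];x0=c[0]-q[0]//2;y0=max(0,c[1]-q[1]//2);im=np.ascontiguousarray(im[y0:y0+q[1],x0:x0+q[0]]);ims.append(cv2.resize(im,(400,400),interpolation=3))
cv2.imwrite('pics/w3.png',np.hstack(ims))"
```

```text
p [0.418  0.1399 0.0759] yaw -67.3 w 0.0071 -> t [0.012 0.028 0.307] roll -0.0004
```

View pics/w3.png

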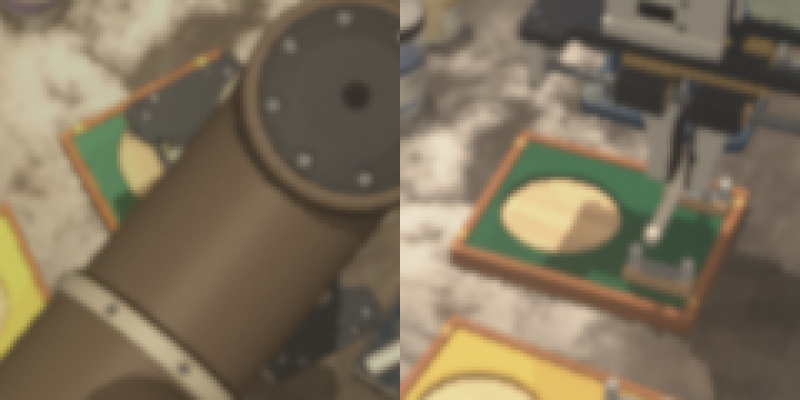

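The right half shows the cane held above the rest, its near end at crop (652,232), i.e. scene pixel (360.6,219.6). I'll compare that with the prediction.

```bash
python3 -c "
from h import *
a=np.radians(112.7)
for L in(.06,.065,.07): print(proj('scene',[.418+L*np.cos(a),.1399+L*np.sin(a),.0656]))
e=at('scene',(360.6,219.6),.0656);print('end',e,np.hypot(*(e-[.418,.1399])),np.degrees(np.arctan2(*(e-[.418,.1399])[::-1])))
# tray pins etc in scene: predicted corners & well
t=np.radians(22.9);R=np.array([[np.cos(t),-np.sin(t)],[np.sin(t),np.cos(t)]])
for q,z in(((27,0),.013),((78,65),.016),((-78,65),.016),((78,-65),.016),((-34,40),.038),((-66,40),.038)):
  p=np.array([.4615,.1567])+R@(np.array(q)/1e3);u=proj('scene',[*p,z])[0];print(q,u,'crop',400+(u[0]-285)/.3,(u[1]-150)/.3)
"
```

```text
[[359.09052711 220.96239079]]
[[358.2776292  222.55019124]]
[[357.45894147 224.14929553]]
end [0.39544317 0.19012413] 0.05505700733773662 114.18595555197233
(27, 0) [332.62028874 212.3129555 ] crop 558.7342958043299 207.70985166396372
(78, 65) [298.54778713 223.47815113] crop 445.159290438192 244.92717043553446
(-78, 65) [371.68618404 245.24770228] crop 688.9539467839686 317.49234092077495
(78, -65) [321.24925391 187.86057162] crop 520.830846379595 126.20190541337422
(-34, 40) [355.20227613 222.99772781] crop 634.0075870921594 243.32575935139025
(-66, 40) [370.68437935 227.4264604 ] crop 685.614597834809 258.08820133065836
```

Emit:
{"op": "drive_tool", "data": {"increments": [[[-1, -0.01, 0.026, 0.1, 0], [-1, -0.01, 0.026, 0.2, 0], [-1, -0.01, 0.026, 0.28, 0], [-1, -0.01, 0.026, 0.305, 0], [-1, -0.01, 0.026, 0.305, 0]]]}}

```text
time_s: 7.48
tcp_pos: [0.4144, 0.1396, 0.039]
eef_rot: [180.0, -0.0, -67.2]
contact_force: [0.2, 0.2, 0.0]
gripper_width: 0.0069
gripper_force: 15.0
```

Emit:
{"op": "drive_tool", "data": {"increments": [[[-1, 0, 0, 0.005, 0], [-0.6, 0, 0, 0.005, 0], [-0.6, 0, 0, 0.005, 0], [-0.5, 0, 0, 0.005, 0], [-0.5, 0, 0, 0.005, 0]]]}}

```text
time_s: 8.1
tcp_pos: [0.4145, 0.1398, 0.0388]
eef_rot: [-180.0, 0.0, -67.2]
contact_force: [-0.3, -0.2, -0.9]
gripper_width: 0.0217
gripper_force: 0.0
```

Emit:
{"op": "drive_tool", "data": {"increments": [[[-0.4, 0, 0, -0.2, 0], [-0.4, 0, 0, -0.6, 0], [-0.4, 0, 0, -1, 0], [-0.3, 0, 0, -1, 0]]]}}

```text
time_s: 8.6
tcp_pos: [0.4163, 0.1412, 0.1624]
eef_rot: [-179.6, 0.1, -67.2]
contact_force: [-0.3, 0.0, -0.9]
gripper_width: 0.0297
gripper_force: 0.0
```

```bash
python3 -c "
from h import *
from plant import capture
go(.519,.4473,.12,-158)
im=capture('scene')[:,:,::-1]
cv2.imwrite('pics/w4.png',cv2.resize(np.ascontiguousarray(im[150:270,285:405]),(500,500),interpolation=3))"
```

```text
p [0.4163 0.1412 0.1624] yaw -67.2 w 0.0297 -> t [-2.018 -1.779  0.354] roll 0.2524
```

View pics/w4.png

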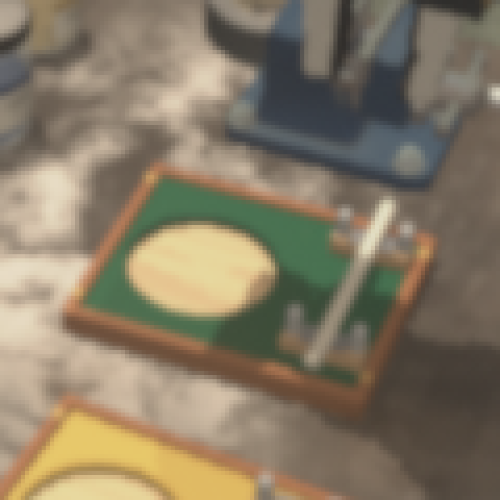

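The white cane lies between both pin pairs, with its ends at crop (313,360) and (385,205). I'll check its centring while moving on to the blue cane.

```bash
python3 -c "
from h import *
p,q=(at('scene',(285+u*.24,150+v*.24),.028) for u,v in((313,360),(385,205)))
t=np.radians(22.9);R=np.array([[np.cos(t),-np.sin(t)],[np.sin(t),np.cos(t)]])
print((R.T@((p+q)/2-[.4615,.1567])).round(4),np.hypot(*(p-q)))"
```

```text
[-0.0517  0.    ] 0.12534766908446196
```

Emit:
{"op": "drive_tool", "data": {"increments": [[[-0.3, -0.3, -0.3, 0, 0.029], [-0.3, -0.6, -0.6, 0, 0.058], [-0.3, -0.9, -0.8, 0, 0.087], [-0.3, -0.9, -0.8, 0, 0.115], [-0.3, -0.9, -0.8, 0, 0.13]]]}}

```text
time_s: 9.28
tcp_pos: [0.4603, 0.2765, 0.1567]
eef_rot: [179.9, -0.2, -114.2]
contact_force: [-0.3, -0.5, 0.6]
gripper_width: 0.0309
gripper_force: 0.0
```

```bash
python3 -c "
from h import *
go(.519,.4473,.12,-158)"
```

```text
p [0.4603 0.2765 0.1567] yaw -114.2 w 0.0309 -> t [-1.499  0.137  0.306] roll 0.1217
```

Centred (−51.7, 0 mm). Continuing to the blue cane.

Emit:
{"op": "drive_tool", "data": {"increments": [[[-0.3, -0.4, 0.04, 0, 0.029], [-0.3, -0.8, 0.08, 0, 0.058], [-0.3, -1, 0.1, 0, 0.087], [-0.3, -1, 0.1, 0, 0.115], [-0.3, -1, 0.1, 0, 0.1217]]]}}

```text
time_s: 9.9
tcp_pos: [0.4982, 0.3907, 0.1564]
eef_rot: [-179.9, -0.2, -158.0]
contact_force: [-0.6, -0.8, -0.8]
gripper_width: 0.0311
gripper_force: 0.0
```

```bash
python3 -c "
from h import *
go(.519,.4473,.08,-158)"
```

```text
p [0.4982 0.3907 0.1564] yaw -158.0 w 0.0311 -> t [-0.337  0.372  0.637] roll 0.0001
```

Emit:
{"op": "drive_tool", "data": {"increments": [[[-0.3, -0.17, 0.19, 0.1, 0], [-0.3, -0.337, 0.372, 0.3, 0], [-0.3, -0.337, 0.372, 0.637, 0], [-0.3, -0.337, 0.372, 0.637, 0], [-0.3, -0.337, 0.372, 0.637, 0]]]}}

```text
time_s: 10.52
tcp_pos: [0.5196, 0.4475, 0.0827]
eef_rot: [-180.0, -0.0, -157.8]
contact_force: [0.6, -0.2, 1.1]
gripper_width: 0.0308
gripper_force: 0.0
```

```bash
python3 -c "
from h import *
go(.519,.4473,.0135,-158)"
```

```text
p [0.5196 0.4475 0.0827] yaw -157.8 w 0.0308 -> t [0.006 0.    0.576] roll 0.0006
```

Emit:
{"op": "drive_tool", "data": {"increments": [[[-0.3, 0, 0, 0.25, 0], [-0.3, 0, 0, 0.5, 0], [-0.3, 0, 0, 0.565, 0], [-0.3, 0, 0, 0.565, 0], [-0.6, 0, 0, 0.565, 0]]]}}

```text
time_s: 11.15
tcp_pos: [0.5202, 0.4485, 0.0164]
eef_rot: [179.9, 0.1, -157.8]
contact_force: [0.4, 0.5, 0.0]
gripper_width: 0.0253
gripper_force: 0.0
```

Emit:
{"op": "drive_tool", "data": {"increments": [[[-1, 0, 0, 0, 0], [-1, 0, 0, 0, 0], [-1, 0, 0, 0, 0], [-1, 0, 0, 0, 0]]]}}

```text
time_s: 11.65
tcp_pos: [0.5196, 0.448, 0.0152]
eef_rot: [180.0, 0.0, -157.8]
contact_force: [-1.2, -0.3, 5.0]
gripper_width: 0.0068
gripper_force: 15.0
```

Emit:
{"op": "drive_tool", "data": {"increments": [[[-1, 0, 0, -0.2, 0], [-1, 0, 0, -0.5, 0], [-1, 0, 0, -0.9, 0], [-1, 0, 0, -0.9, 0]]]}}

```text
time_s: 12.15
tcp_pos: [0.5211, 0.4496, 0.1271]
eef_rot: [179.8, 0.4, -157.8]
contact_force: [-0.4, 0.3, -0.5]
gripper_width: 0.0068
gripper_force: 15.0
```

```bash
python3 -c "
from h import *
go(.3235,.3069,.115,-71.5)"
```

```text
p [0.5211 0.4496 0.1271] yaw -157.8 w 0.0068 -> t [ 1.974 -0.477  0.101] roll -0.2396
```

Emit:
{"op": "drive_tool", "data": {"increments": [[[-1, 0.15, -0.04, 0, -0.015], [-1, 0.4, -0.1, 0, -0.04], [-1, 0.7, -0.17, 0, -0.07], [-1, 0.98, -0.24, 0, -0.095], [-1, 0.98, -0.24, 0, -0.12]]]}}

```text
time_s: 12.78
tcp_pos: [0.4194, 0.3747, 0.1221]
eef_rot: [180.0, -0.1, -114.3]
contact_force: [0.0, 0.0, -0.3]
gripper_width: 0.0066
gripper_force: 15.0
```

```bash
python3 -c "
from h import *
go(.3235,.3069,.115,-71.5)"
```

```text
p [0.4194 0.3747 0.1221] yaw -114.3 w 0.0066 -> t [0.844 0.496 0.059] roll -0.1188
```

Emit:
{"op": "drive_tool", "data": {"increments": [[[-1, 0.15, 0.1, 0, -0.015], [-1, 0.4, 0.24, 0, -0.04], [-1, 0.65, 0.38, 0, -0.07], [-1, 0.844, 0.496, 0, -0.095], [-1, 0.844, 0.496, 0, -0.119]]]}}

```text
time_s: 13.4
tcp_pos: [0.3236, 0.3076, 0.1221]
eef_rot: [179.9, -0.0, -71.4]
contact_force: [0.8, 0.6, -0.1]
gripper_width: 0.0068
gripper_force: 15.0
```

```bash
python3 -c "
from h import *
go(.3235,.3069,.075,-71.5)"
```

```text
p [0.3236 0.3076 0.1221] yaw -71.4 w 0.0068 -> t [0.005 0.003 0.393] roll 0.0002
```

Emit:
{"op": "drive_tool", "data": {"increments": [[[-1, 0, 0, 0.2, 0], [-1, 0, 0, 0.393, 0], [-1, 0, 0, 0.393, 0]]]}}

```text
time_s: 13.78
tcp_pos: [0.3244, 0.3077, 0.0738]
eef_rot: [179.8, -0.2, -71.8]
contact_force: [-0.1, -0.5, 0.3]
gripper_width: 0.0066
gripper_force: 15.0
```

```bash
python3 -c "
from h import *
from plant import capture
go(.3235,.3069,.0395,-71.5)
im=capture('scene')[:,:,::-1]
cv2.imwrite('pics/b3.png',cv2.resize(np.ascontiguousarray(im[225:345,265:385]),(500,500),interpolation=3))
s=__import__('plant').r.get_state();p=s['tcp_pos'];a=np.radians(s['eef_rot'][2])
for L in(-.075,.075):
  u=proj('scene',[p[0]+L*np.cos(a),p[1]+L*np.sin(a),p[2]-.0112])[0];print((u-[265,225])/.24)
t=np.radians(18.5);R=np.array([[np.cos(t),-np.sin(t)],[np.sin(t),np.cos(t)]])
for q in((-34,40),(-66,40),(-34,-40),(-66,-40)):
  w=np.array([.3709,.3228])+R@(np.array(q)/1e3);u=proj('scene',[*w,.038])[0];print(q,(u-[265,225])/.24)
"
```

```text
p [0.3244 0.3077 0.0738] yaw -71.8 w 0.0066 -> t [0.004 0.01  0.286] roll -0.0008
[264.39761053 317.23550596]
[409.39136873  81.72534246]
(-34, 40) [267.52528568 284.06000551]
(-66, 40) [338.76880715 313.16607021]
(-34, -40) [344.01700563 159.95297385]
(-66, -40) [412.13583666 185.74285337]
```

View pics/b3.png

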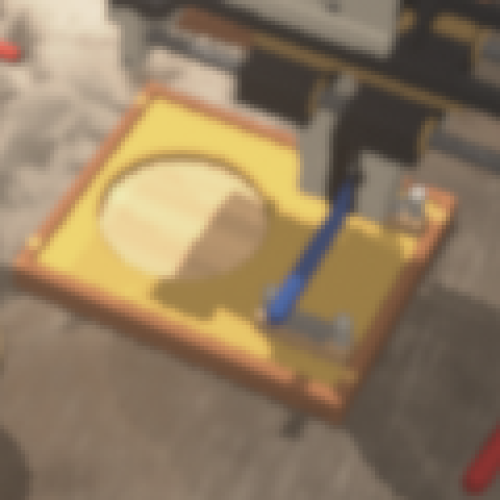

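The blue cane is in the grip above the yellow rest: its near end is at crop (278,308) and the pins at about (270,290), (343,322) and (415,190), within 2–3 mm of prediction. Lowering.

Emit:
{"op": "drive_tool", "data": {"increments": [[[-1, 0.004, 0.01, 0.1, 0], [-1, 0.004, 0.01, 0.2, 0], [-1, 0.004, 0.01, 0.26, 0], [-1, 0.004, 0.01, 0.28, 0], [-1, 0.004, 0.01, 0.28, 0]]]}}

```text
time_s: 14.45
tcp_pos: [0.3242, 0.3084, 0.0416]
eef_rot: [180.0, -0.0, -71.8]
contact_force: [-0.2, 0.2, -0.9]
gripper_width: 0.0069
gripper_force: 15.0
```

Emit:
{"op": "drive_tool", "data": {"increments": [[[-1, 0, 0, 0.005, 0], [-0.6, 0, 0, 0.005, 0], [-0.6, 0, 0, 0.005, 0], [-0.5, 0, 0, 0.005, 0], [-0.5, 0, 0, 0.005, 0]]]}}

```text
time_s: 15.08
tcp_pos: [0.3242, 0.3085, 0.0412]
eef_rot: [-180.0, 0.0, -71.7]
contact_force: [-1.0, 1.4, 0.4]
gripper_width: 0.0219
gripper_force: 0.0
```

Emit:
{"op": "drive_tool", "data": {"increments": [[[-0.4, 0, 0, -0.2, 0], [-0.4, 0, 0, -0.6, 0], [0, 0, 0, -1, 0], [1, 0, 0, -1, 0]]]}}

```text
time_s: 15.58
tcp_pos: [0.3253, 0.3105, 0.1649]
eef_rot: [-179.7, 0.3, -71.7]
contact_force: [-0.6, 0.8, -0.7]
gripper_width: 0.041
gripper_force: 0.0
```

```bash
python3 -c "
from h import *
go(.6626,.1625,.16,-65)"
```

```text
p [0.3253 0.3105 0.1649] yaw -71.7 w 0.041 -> t [ 2.053 -2.282  0.041] roll -0.0187
```

Emit:
{"op": "drive_tool", "data": {"increments": [[[1, 0.33, -0.36, 0, 0], [1, 0.66, -0.72, 0, 0], [1, 0.9, -1, 0, -0.01], [1, 0.9, -1, 0, -0.0187]]]}}

```text
time_s: 16.08
tcp_pos: [0.4738, 0.2418, 0.1597]
eef_rot: [179.9, -0.1, -65.1]
contact_force: [-0.4, -1.2, -0.3]
gripper_width: 0.0807
gripper_force: 0.0
```

Emit:
{"op": "drive_tool", "data": {"increments": [[[1, 0.33, -0.36, 0, 0], [1, 0.66, -0.72, 0, 0], [1, 0.9, -1, 0, 0], [1, 0.9, -1, 0, 0]]]}}

```text
time_s: 16.58
tcp_pos: [0.6281, 0.1946, 0.1588]
eef_rot: [179.9, -0.0, -65.2]
contact_force: [-0.8, 0.2, -1.2]
gripper_width: 0.0873
gripper_force: 0.0
```

```bash
python3 -c "
from h import *
from plant import capture
go(.6626,.1625,.15,-65)
im=capture('scene')[:,:,::-1]
cv2.imwrite('pics/j1.png',cv2.resize(np.ascontiguousarray(im[110:350,220:420]),(500,600),interpolation=3))"
```

```text
p [0.6281 0.1946 0.1588] yaw -65.2 w 0.0873 -> t [ 0.363 -0.149  0.073] roll -0.0005
```

View pics/j1.png

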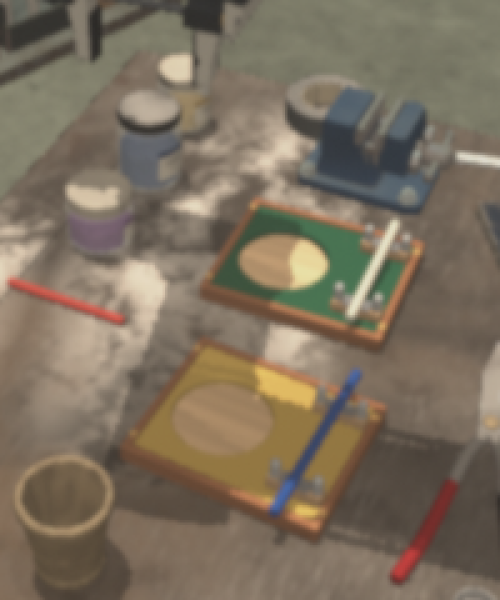

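Both canes lie on their rests (blue ends at (357,374) and (277,512), between pins), and the jars are undisturbed. Next, the blue jar.

Emit:
{"op": "drive_tool", "data": {"increments": [[[1, 0.2, -0.08, 0, 0], [1, 0.363, -0.149, 0.07, 0], [1, 0.363, -0.149, 0.07, 0], [1, 0.363, -0.149, 0.07, 0]]]}}

```text
time_s: 17.12
tcp_pos: [0.6604, 0.1643, 0.1523]
eef_rot: [180.0, 0.0, -65.0]
contact_force: [0.1, 0.2, 0.6]
gripper_width: 0.0877
gripper_force: 0.0
```

```bash
python3 -c "
from h import *
go(.6626,.1625,.042,-65)"
```

```text
p [0.6604 0.1643 0.1523] yaw -65.0 w 0.0877 -> t [ 0.022 -0.011  0.919] roll -0.0001
```

Emit:
{"op": "drive_tool", "data": {"increments": [[[1, 0.022, -0.011, 0.25, 0], [1, 0.022, -0.011, 0.5, 0], [1, 0.022, -0.011, 0.75, 0], [1, 0.022, -0.011, 0.91, 0], [1, 0.022, -0.011, 0.91, 0]]]}}

```text
time_s: 17.75
tcp_pos: [0.6622, 0.1624, 0.0423]
eef_rot: [179.9, -0.0, -65.0]
contact_force: [-0.2, 0.6, 0.6]
gripper_width: 0.0874
gripper_force: 0.0
```

Emit:
{"op": "drive_tool", "data": {"increments": [[[0.4, 0, 0, 0, 0], [0.2, 0, 0, 0, 0], [0, 0, 0, 0, 0], [0, 0, 0, 0, 0]]], "squeeze": 25}}

```text
time_s: 18.25
tcp_pos: [0.6633, 0.1623, 0.0443]
eef_rot: [-180.0, -0.0, -65.0]
contact_force: [-2.4, -0.7, 4.4]
gripper_width: 0.0586
gripper_force: 25.0
```

Emit:
{"op": "drive_tool", "data": {"increments": [[[-0.2, 0, 0, 0, 0], [-0.2, 0, 0, -0.1, 0], [-0.2, 0, 0, -0.25, 0], [-0.2, 0, 0, -0.4, 0], [-0.2, 0, 0, -0.4, 0]]]}}

```text
time_s: 18.88
tcp_pos: [0.6646, 0.163, 0.0942]
eef_rot: [-179.8, 0.0, -65.0]
contact_force: [0.8, 0.0, -2.9]
gripper_width: 0.0589
gripper_force: 25.0
```

```bash
python3 -c "
from h import *
go(.4863,.1672,.095,-66)"
```

```text
p [0.6646 0.163  0.0942] yaw -65.0 w 0.0589 -> t [-0.659  1.332 -0.006] roll 0.0028
```

Emit:
{"op": "drive_tool", "data": {"increments": [[[-0.2, -0.07, 0.15, 0, 0], [-0.2, -0.2, 0.4, 0, 0], [-0.2, -0.35, 0.7, 0, 0], [-0.2, -0.46, 0.92, 0, 0], [-0.2, -0.5, 1, 0, 0]]]}}

```text
time_s: 19.5
tcp_pos: [0.5275, 0.1659, 0.0916]
eef_rot: [180.0, 0.0, -65.0]
contact_force: [-0.2, 0.5, -2.8]
gripper_width: 0.0583
gripper_force: 25.0
```

Emit:
{"op": "drive_tool", "data": {"increments": [[[-0.2, -0.06, 0.13, 0, 0], [-0.2, -0.16, 0.3, 0, 0], [-0.2, -0.16, 0.33, 0, 0.0028], [-0.2, -0.16, 0.33, 0, 0.0028]]]}}

```text
time_s: 20.0
tcp_pos: [0.4854, 0.167, 0.0917]
eef_rot: [-180.0, -0.0, -66.0]
contact_force: [0.5, 0.4, -2.6]
gripper_width: 0.0583
gripper_force: 25.0
```

```bash
python3 -c "
from h import *
from plant import capture
go(.4863,.1672,.0508,-66)
im=capture('scene')[:,:,::-1]
cv2.imwrite('pics/j2.png',cv2.resize(np.ascontiguousarray(im[140:260,275:395]),(500,500),interpolation=3))"
```

```text
p [0.4854 0.167  0.0917] yaw -66.0 w 0.0583 -> t [ 0.001 -0.007  0.341] roll -0.0001
```

View pics/j2.png

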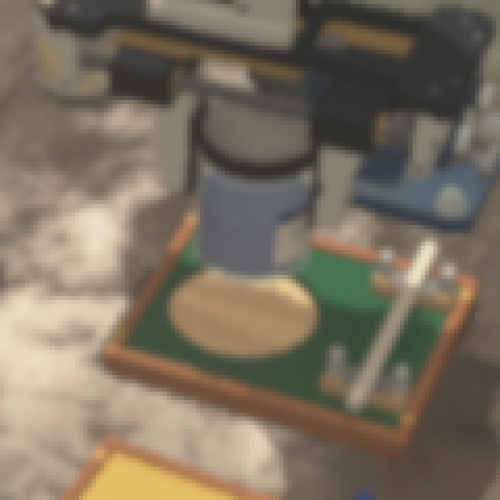

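The jar hangs upright above the well. Its bottom front edge is at crop (252,280), spanning columns 198–312. I'll compare with the prediction.

```bash
python3 -c "
from h import *
a=np.linspace(0,6.28,60)
for c in((.4854,.167),(.4900,.167),(.4854,.1716)):
  u=(proj('scene',np.c_[c[0]+.03*np.cos(a),c[1]+.03*np.sin(a),0*a+.0475])-[275,140])/.24
  print(u.min(0),u.max(0))
u=(proj('scene',np.c_[.4863+.038*np.cos(a),.1672+.038*np.sin(a),0*a+.013])-[275,140])/.24
print('well',u.min(0),u.max(0))"
```

```text
[185.51814727 212.36025484] [306.18880421 288.93803958]
[178.91615269 208.26541074] [299.2530783  284.46835897]
[179.08563862 216.2139812 ] [299.99306169 293.13813955]
well [165.54686732 253.76550383] [315.19728377 351.54348892]
```

Emit:
{"op": "drive_tool", "data": {"increments": [[[-0.2, -0.025, -0.005, 0.1, 0], [-0.2, -0.025, -0.005, 0.2, 0], [-0.2, -0.025, -0.005, 0.28, 0], [-0.2, -0.025, -0.005, 0.31, 0], [-0.2, -0.025, -0.005, 0.33, 0]]]}}

```text
time_s: 20.68
tcp_pos: [0.4845, 0.1697, 0.0516]
eef_rot: [180.0, -0.0, -66.0]
contact_force: [-0.0, -0.2, -1.7]
gripper_width: 0.0586
gripper_force: 25.0
```

Emit:
{"op": "drive_tool", "data": {"increments": [[[-0.2, 0, 0, 0, 0], [-0.2, 0, 0, 0.01, 0], [-0.2, 0, 0, 0.01, 0]]]}}

```text
time_s: 21.05
tcp_pos: [0.4845, 0.1698, 0.0509]
eef_rot: [-180.0, 0.0, -66.0]
contact_force: [-0.6, -0.0, -2.3]
gripper_width: 0.0584
gripper_force: 25.0
```

Emit:
{"op": "drive_tool", "data": {"increments": [[[-0.2, 0, 0, 0.005, 0], [0.55, 0, 0, 0.005, 0], [0.6, 0, 0, 0.005, 0], [0.65, 0, 0, 0.005, 0], [0.65, 0, 0, 0.005, 0]]]}}

```text
time_s: 21.68
tcp_pos: [0.4845, 0.1698, 0.0502]
eef_rot: [-180.0, 0.0, -66.0]
contact_force: [-0.3, 0.1, 0.6]
gripper_width: 0.0723
gripper_force: 0.0
```

Emit:
{"op": "drive_tool", "data": {"increments": [[[0.65, 0, 0, -0.2, 0], [0.65, 0, 0, -0.5, 0], [0.8, 0, 0, -0.9, 0], [1, 0, 0, -0.9, 0]]]}}

```text
time_s: 22.18
tcp_pos: [0.4865, 0.1711, 0.162]
eef_rot: [-179.6, 0.1, -66.0]
contact_force: [0.4, 0.3, -1.1]
gripper_width: 0.0839
gripper_force: 0.0
```

```bash
python3 -c "
from h import *
from plant import capture
go(.706,.0777,.155,-65)
im=capture('scene')[:,:,::-1]
cv2.imwrite('pics/j3.png',cv2.resize(np.ascontiguousarray(im[110:260,245:395]),(600,600),interpolation=3))"
```

```text
p [0.4865 0.1711 0.162 ] yaw -66.0 w 0.0839 -> t [ 1.456 -1.354  0.058] roll -0.0028
```

View pics/j3.png

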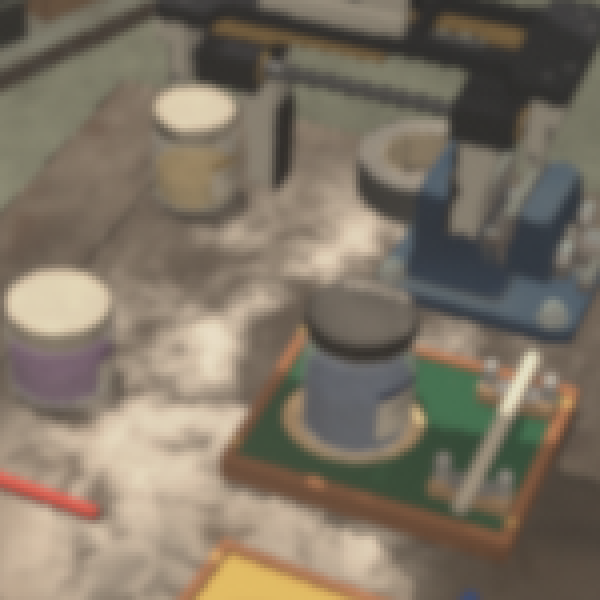

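The blue jar stands upright in the green well. Now the amber jar, with its lid at crop (195,107).

Emit:
{"op": "drive_tool", "data": {"increments": [[[1, 0.25, -0.23, 0, 0], [1, 0.5, -0.46, 0, 0], [1, 0.75, -0.69, 0, 0], [1, 0.95, -0.88, 0, -0.003], [1, 0.95, -0.88, 0, -0.003]]]}}

```text
time_s: 22.85
tcp_pos: [0.628, 0.1072, 0.1557]
eef_rot: [179.8, -0.0, -65.1]
contact_force: [-0.1, 0.0, -0.1]
gripper_width: 0.0876
gripper_force: 0.0
```

Emit:
{"op": "drive_tool", "data": {"increments": [[[1, 0.25, -0.23, 0, 0], [1, 0.5, -0.47, 0.1, 0], [1, 0.5, -0.47, 0.2, 0], [1, 0.5, -0.47, 0.2, 0]]]}}

```text
time_s: 23.35
tcp_pos: [0.7018, 0.078, 0.1317]
eef_rot: [179.8, 0.1, -65.0]
contact_force: [-1.3, 0.3, 1.2]
gripper_width: 0.0881
gripper_force: 0.0
```

```bash
python3 -c "
from h import *
go(.706,.0777,.03,-65)"
```

```text
p [0.7018 0.078  0.1317] yaw -65.0 w 0.0881 -> t [ 0.017 -0.031  0.847] roll 0.0001
```

Emit:
{"op": "drive_tool", "data": {"increments": [[[1, 0.017, -0.031, 0, 0], [1, 0.017, -0.031, 0.25, 0], [1, 0.017, -0.031, 0.5, 0], [1, 0.017, -0.031, 0.75, 0], [1, 0.017, -0.031, 0.84, 0]]]}}

```text
time_s: 23.98
tcp_pos: [0.707, 0.0781, 0.0324]
eef_rot: [179.9, 0.0, -64.9]
contact_force: [-1.2, 0.1, 0.1]
gripper_width: 0.0876
gripper_force: 0.0
```

Emit:
{"op": "drive_tool", "data": {"increments": [[[0.4, 0, 0, 0, 0], [0.2, 0, 0, 0, 0], [0, 0, 0, 0, 0], [-0.2, 0, 0, 0, 0], [-0.2, 0, 0, 0, 0]]]}}

```text
time_s: 24.6
tcp_pos: [0.708, 0.0776, 0.034]
eef_rot: [-180.0, -0.0, -65.0]
contact_force: [-3.9, -0.4, 5.6]
gripper_width: 0.0513
gripper_force: 25.0
```

Emit:
{"op": "drive_tool", "data": {"increments": [[[-0.2, 0, 0, 0, 0], [-0.2, 0, 0, -0.1, 0], [-0.2, 0, 0, -0.3, 0], [-0.2, 0, 0, -0.6, 0], [-0.2, 0, 0, -0.9, 0]]]}}

```text
time_s: 25.22
tcp_pos: [0.7079, 0.0778, 0.1424]
eef_rot: [180.0, 0.0, -65.0]
contact_force: [1.0, 0.7, -1.8]
gripper_width: 0.0513
gripper_force: 25.0
```

```bash
python3 -c "
from h import *
go(.3965,.3314,.15,-71.5)"
```

```text
p [0.7079 0.0778 0.1424] yaw -65.0 w 0.0513 -> t [-3.013  1.456 -0.063] roll 0.0182
```

Emit:
{"op": "drive_tool", "data": {"increments": [[[-0.2, -0.15, 0.07, 0, 0], [-0.2, -0.4, 0.19, -0.03, 0], [-0.2, -0.65, 0.32, -0.06, 0], [-0.2, -0.9, 0.44, -0.06, 0], [-0.2, -1, 0.485, -0.06, 0]]]}}

```text
time_s: 25.85
tcp_pos: [0.6024, 0.1629, 0.1481]
eef_rot: [179.9, 0.0, -64.9]
contact_force: [-0.4, -0.1, -2.2]
gripper_width: 0.0514
gripper_force: 25.0
```

Emit:
{"op": "drive_tool", "data": {"increments": [[[-0.2, -0.15, 0.07, 0, 0], [-0.2, -0.4, 0.19, 0, 0], [-0.2, -0.65, 0.32, 0, 0], [-0.2, -0.9, 0.44, 0, 0], [-0.2, -1, 0.485, 0, 0]]]}}

```text
time_s: 26.48
tcp_pos: [0.4996, 0.2468, 0.1484]
eef_rot: [180.0, 0.0, -64.9]
contact_force: [-0.3, -0.5, -1.4]
gripper_width: 0.0509
gripper_force: 25.0
```

```bash
python3 -c "
from h import *
go(.3965,.3314,.09,-70)"
```

```text
p [0.4996 0.2468 0.1484] yaw -64.9 w 0.0509 -> t [-1.003  0.479  0.487] roll 0.0142
```

Emit:
{"op": "drive_tool", "data": {"increments": [[[-0.2, -0.15, 0.07, 0, 0], [-0.2, -0.4, 0.19, 0.1, 0.005], [-0.2, -0.65, 0.32, 0.2, 0.01], [-0.2, -0.9, 0.44, 0.3, 0.014], [-0.2, -1, 0.479, 0.4, 0.014]]]}}

```text
time_s: 27.1
tcp_pos: [0.3973, 0.3311, 0.1002]
eef_rot: [-180.0, 0.0, -69.9]
contact_force: [0.3, -0.7, -2.0]
gripper_width: 0.0508
gripper_force: 25.0
```

Emit:
{"op": "drive_tool", "data": {"increments": [[[-0.2, 0, 0, 0.08, 0], [-0.2, 0, 0, 0.08, 0]]]}}

```text
time_s: 27.35
tcp_pos: [0.3983, 0.3295, 0.0901]
eef_rot: [179.9, -0.1, -70.0]
contact_force: [0.4, -0.4, -1.7]
gripper_width: 0.0513
gripper_force: 25.0
```

```bash
python3 -c "
from h import *
from plant import capture
go(.3965,.3314,.0405,-70)
im=capture('scene')[:,:,::-1]
cv2.imwrite('pics/k1.png',cv2.resize(np.ascontiguousarray(im[215:335,255:375]),(500,500),interpolation=3))
s=__import__('plant').r.get_state();p=s['tcp_pos'];a=np.linspace(0,6.28,60)
u=(proj('scene',np.c_[p[0]+.0265*np.cos(a),p[1]+.0265*np.sin(a),0*a+p[2]-.034])-[255,215])/.24;print('jar',u.min(0),u.max(0))
u=(proj('scene',np.c_[.3965+.038*np.cos(a),.3314+.038*np.sin(a),0*a+.013])-[255,215])/.24;print('well',u.min(0),u.max(0))"
```

```text
p [0.3983 0.3295 0.0901] yaw -70.0 w 0.0513 -> t [-0.02   0.008  0.413] roll -0.0
jar [160.28250455 134.32971677] [282.60065992 222.7927483 ]
well [134.10600587 188.22578431] [304.74283399 316.1352155 ]
```

View pics/k1.png

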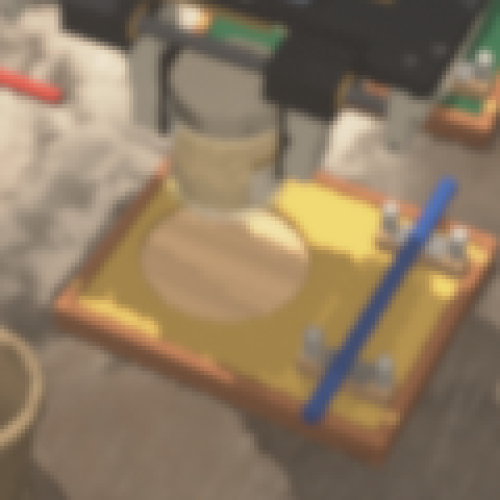

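The amber jar hangs upright over the yellow well, roughly centred, with its bottom at about (225,213). Lowering it with the same small tool-x correction.

Emit:
{"op": "drive_tool", "data": {"increments": [[[-0.2, -0.04, 0.008, 0.1, 0], [-0.2, -0.04, 0.008, 0.22, 0], [-0.2, -0.04, 0.008, 0.33, 0], [-0.2, -0.04, 0.008, 0.39, 0], [-0.2, -0.04, 0.008, 0.4, 0]]]}}

```text
time_s: 28.02
tcp_pos: [0.3953, 0.3341, 0.0422]
eef_rot: [179.9, -0.1, -70.0]
contact_force: [0.0, -0.9, -1.4]
gripper_width: 0.0512
gripper_force: 25.0
```

Emit:
{"op": "drive_tool", "data": {"increments": [[[-0.2, 0, 0, 0, 0], [-0.2, 0, 0, 0.008, 0], [-0.2, 0, 0, 0.008, 0]]]}}

```text
time_s: 28.4
tcp_pos: [0.3956, 0.3346, 0.0423]
eef_rot: [-180.0, 0.0, -70.0]
contact_force: [-0.2, -0.6, -2.0]
gripper_width: 0.0516
gripper_force: 25.0
```

Emit:
{"op": "drive_tool", "data": {"increments": [[[-0.2, 0, 0, 0.015, 0], [-0.2, 0, 0, 0.015, 0], [0.35, 0, 0, 0.015, 0], [0.45, 0, 0, 0.015, 0], [0.45, 0, 0, 0.015, 0]]]}}

```text
time_s: 29.02
tcp_pos: [0.3956, 0.3346, 0.0403]
eef_rot: [-180.0, 0.0, -70.0]
contact_force: [-0.5, -0.1, 0.3]
gripper_width: 0.0634
gripper_force: 0.0
```

Emit:
{"op": "drive_tool", "data": {"increments": [[[0.45, 0, 0, 0.015, 0], [0.45, 0, 0, -0.2, 0], [0.45, 0, 0, -0.5, 0], [0.8, 0, 0, -1, 0], [1, 0, 0, -1, 0]]]}}

```text
time_s: 29.65
tcp_pos: [0.3972, 0.3368, 0.1649]
eef_rot: [-179.6, 0.3, -69.9]
contact_force: [0.4, 0.3, -0.3]
gripper_width: 0.0782
gripper_force: 0.0
```

Emit:
{"op": "drive_tool", "data": {"increments": [[[1, 0.3, -0.3, -0.1, 0], [1, 0.6, -0.6, -0.3, 0], [1, 0.9, -0.9, -0.5, 0], [1, 0.9, -0.9, -0.5, 0]]]}}

```text
time_s: 30.15
tcp_pos: [0.5369, 0.2688, 0.2208]
eef_rot: [-179.9, 0.0, -70.2]
contact_force: [-0.8, 0.0, -1.7]
gripper_width: 0.0877
gripper_force: 0.0
```

Emit:
{"op": "drive_tool", "data": {"increments": [[[1, 0.3, 0, 0, 0], [1, 0.6, 0, 0, 0], [1, 1, 0, 0, 0], [1, 1, 0, 0, 0]]]}}

```text
time_s: 30.65
tcp_pos: [0.5746, 0.1549, 0.219]
eef_rot: [179.9, -0.0, -70.2]
contact_force: [0.1, 0.6, -0.6]
gripper_width: 0.0876
gripper_force: 0.0
```

```bash
python3 -c "
from h import *
from plant import capture
im=capture('scene')[:,:,::-1]
cv2.imwrite('pics/f1.png',cv2.resize(np.ascontiguousarray(im[110:350,160:420]),(650,600),interpolation=3))"
```

```text
(no output)
```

View pics/f1.png

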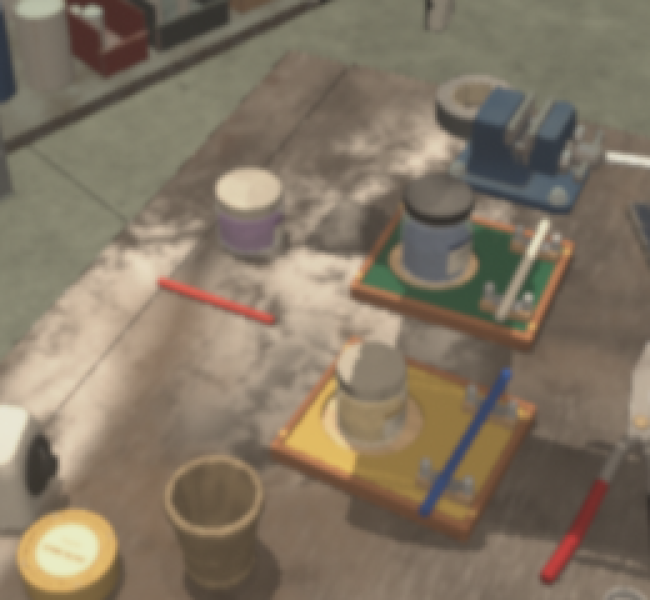

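The final view shows both jars upright in their wells (blue near (437,245), amber near (372,405)). Both canes lie between their pins, and the purple jar, red cane and mould haven't moved. Handing in.

```bash
python3 -c "
from plant import job
print(job.close_job())"
```

```text
the job is handed in; nothing more can be done
None
```

Both kits are made up and handed in: in the last camera view both jars stood upright in their wells, both canes lay between their pins, and the purple jar, red cane and mould looked unmoved; no verdict came back on hand-in.

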